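# Tap a board onto the centre line of the glue-up bed and clamp it

### The arm

A 6-joint arm with a two-finger parallel gripper is mounted at the origin on the work surface. World frame = base frame: x ahead of the robot, y to its left, z up, the work surface at z = 0. Lengths are in m, angles in rad, forces in N, time in s.
With the tool pointing down it reaches from about 0.3 to 0.95 m from the base axis. Payload 3.1 kg.
Tool frame: the origin (TCP) lies on the front face of the gripper's body, between the roots of the fingers; the fingertips stand 73 mm ahead of it and the grasp point (between the pads) lies 54 mm ahead of it; x points along the fingers, y is the direction in which the jaws open and shut, and the axes are right-handed (so a half turn about x gives the same grasp; the last joint's range is limited). The gripper opens to 85 mm and grips with 20 to 120 N. Pads are 22 mm wide; open, the fingers measure 114 mm over their backs; the gripper's body (76 mm by 85 mm) begins 54 mm behind the grasp point. The pads swing forward as they close: fully open they stand 13 mm farther back than shut.
Start: joints at [1.269, 0.308, 1.634, -0, 1.2, -0.07], TCP at [0.144, 0.608, 0.304] pointing down, gripper open.
Joint ranges: [-3.06, 3.06], [-0.79, 1.96], [0.05, 2.63], [-1.19, 4.34], [0.05, 2.64], [-2.94, 2.94]. Speed limits (rad/s): [2.79, 2.79, 3.14, 3.14, 3.14, 3.14].

### API

Orientations are given as [roll, pitch, yaw] about the fixed x, y, z axes, in that order (R = Rz(yaw) Ry(pitch) Rx(roll)).
In Python, from rig import manip, vision gives the robot as it stands.
- The arm moves only by the tool apply_moves, never from a script. Its argument "moves" is a list of rows, each an object with "travel": the shift along the tool's x, y, z in mm, a list of three; "rotation": the turn, a rotation vector about the tool's x, y, z in rad, a list of three; "claw": the closure in counts, from 0 (fully open) to 255 (shut). In form: [{"travel": [dx, dy, dz], "rotation": [wx, wy, wz], "claw": claw}, ...]. A call has 1 to 12 rows; each row shifts and turns the commanded pose from where the row before left it, along the tool's axes as they then stand; what a row does not reach is not made up. A row lasts 1/8 s, in which the tool goes at most 62.5 mm and 10.7 degrees, less where a joint would pass 70% of its speed; a pose out of reach is approached as far as the arm can. A call is refused whole if a number of a shift passes 62.5 or a number of a turn 0.188, either way. A call with a gripper value outside its range is refused whole. The fingers move at their own pace and stop on an object; "newtons" is the grip in N (left out, the last holds). Time passes only in rows, so rows that do not move let the fingers close. It gives the time, the measured TCP pose, the force and the opening at its end, in the units of the state.
- manip.read_state(): the state, without advancing time (a new reading comes with each control period).
- vision.camera(name): name is "scene" or "top"; returns a dict with "image" (384x512x3 uint8, red, green, blue), "fovy" (degrees; the focal length in pixels is half the picture's height over the tangent of half this angle, whatever the lens; pixels are square), "cx", "cy" (the principal point, pixels), "pose" (4x4, takes a point from camera to world coordinates). Camera axes: x right, y down, z forward; pixel columns grow to the right and rows downward; lengths in m; the calibration is good to about 2 mm. A picture is of the moment at which its call begins. There is no depth.
- manip.hand_in(): hands the job in, once; it reports no verdict.
The state is a dict: "clock": time; "qpos": joint angles; "dq": joint speeds; "joint_efforts": joint torques, N m; "position": TCP position; "tool_rot": TCP orientation; "force": force on the tool from outside, world axes, zero at the start; "moment": the same for the moment, N m; "finger_gap": finger opening in m.
Only numpy, scipy, OpenCV 4.12 (cv2) and the standard library are available. Lean on these libraries where they do the work, as an engineer would, in place of code of your own. Each camera call takes 0.05 s, during which the arm holds its last target. There are 200 camera calls.

### The job

Get the loose wide board ready for gluing: gently tap its long sides in turn, the left side first and then the right, until the line along its middle lies exactly over the centre line scribed on the bed at both ends, and take your hand off it. Then swing the hold-down clamp down, without forcing it, until its rubber foot bears on the board, leaving the board centred; do not lift or knock the board, and leave everything else where it is.

Things in the scene. Friction and masses are not known exactly. Their poses are not given: they have to be found in the camera images.
- bed: Fixed white-faced glue-up bed, 360 mm (its x, pointing away from the robot) x 240 mm (its y, to the left), 30 mm thick, lying on the bench. Origin at the centre of its underside; its top is 30 mm above. A thin dark centre line is scribed along its whole length on top, at bed y = 0, half-way between its two long edges.
- board_mid (a point): Centre, half-way up, of the loose pale hardwood board lying flat on the bed: 200 mm long (its x), 96 mm wide (its y, + is its left side), 36 mm thick, too wide to grasp, 0.44 to 0.69 kg, dry friction (about 2 to 7 N to slide it). A thin dark line runs along the middle of its top and both end faces. It starts turned 0.12 to 0.32 rad anticlockwise (from above) against the bed.
- board_near (a point): Middle of the board's end face nearer the robot (100 mm from its centre), half-way up, on the board's middle line. It starts too far to the right.
- board_far (a point): Middle of the board's end face farther from the robot (100 mm from its centre), half-way up, on the board's middle line. It starts too far to the left. A push near one end moves that end and leaves the other almost in place.
- clamp (a joint): Angle of the hold-down clamp's arm (rad): about 0 = upright (open), grows as the arm swings down towards the robot along the bed's centre line; at 1.51 its sprung rubber foot meets the top of a board that lies under it, about 1.57 = arm level with the foot properly pressed on the board, 1.61 = the foot's spring is used up (without a board the arm would go on to 1.9). Stiff hinge, about 0.25 N m: the arm stays where it is left.
- clamp_hinge (a point): Hinge axis of the clamp, at the far end of the bed on the centre line (bed x = +150 mm, 85 mm above the bench), axis along the bed's y.
- clamp_grip (a point): Middle of the rubber grip of the clamp arm, on the arm's centre line, 108 mm from the hinge. The grip is 20 x 20 mm square and 45 mm long, ending 130 mm from the hinge; the steel arm below it is 14 mm square. The rubber foot (18 mm across) sticks out 24 mm from the arm's centre line and springs in by up to 8 mm (0.8 N per mm), 80 mm from the hinge, on the side that faces the robot when open and the board when down.
- small_cup: Small clear plastic cup, 48 mm across, 45 mm high, standing on the bed near its far left corner; origin under its centre; leave alone.
- offcut: Pale wooden offcut 40 x 55 x 20 mm lying on the bed near its far right corner; origin under its centre; leave alone.
- cap: Flat white plastic lid, 90 mm across, 12 mm thick, on the bench to the left of the bed; origin under its centre; leave alone.
- mix_cup: Clear plastic mixing cup, 86 mm across, 110 mm high, on the bench; origin under its centre; leave alone.
- brush: Paint brush lying on the bench to the left; leave alone.
- resin_can: White can with a pump on top, about 100 x 150 x 275 mm, at the right; origin under its centre; leave alone.
- hardener_can: Smaller white can with a pump on top, about 65 x 90 x 245 mm, at the right; origin under its centre; leave alone.

How it is judged:
On the way, in this order (a step that is already met when the one before it is completed fails the run):
1. the fingers have touched the board from its left side (contact force between the fingers and board above 0.5 N and y of the grasp point in the frame of board_mid above 0.03 m), for 0.03 s.
2. then the fingers have touched the board from its right side (contact force between the fingers and board above 0.5 N and y of the grasp point in the frame of board_mid below -0.03 m), for 0.03 s.
3. with the clamp still up, the board lies centred (both ends within 2 mm of the centre line), at rest and untouched (y of board_near in the frame of bed between -0.002 and 0.002 m and y of board_far in the frame of bed between -0.002 and 0.002 m and value of joint clamp below 0.6 rad and contact force between anything else and the fingers below 0.1 N and linear speed of board below 0.005 m/s), for 0.2 s.
At the end, for the whole second after the job is handed in: Both ends of the board's middle line are within 2 mm of the bed's centre line, the board lies flat and at rest on the bed, and the clamp arm is down (1.50 to 1.65 rad) with its foot bearing on the board (over 0.5 N) (y of board_near in the frame of bed between -0.002 and 0.002 m and y of board_far in the frame of bed between -0.002 and 0.002 m and value of joint clamp between 1.5 and 1.65 rad and contact force between clamp and board above 0.5 N and linear speed of board below 0.005 m/s and angle between board_mid's own z axis and vertical below 0.03 rad); the robot touches nothing.
It fails at once if the fingers press or knock the board with more than 10 N (contact force between the fingers and board above 10 N).
It fails at once if the clamp is forced: more than 22 N between fingers and clamp (contact force between the fingers and clamp above 22 N).
It fails at once if the clamp's foot presses on the board with more than 40 N (contact force between clamp and board above 40 N).
It fails at once if the board is lifted or tipped (angle between board_mid's own z axis and vertical above 0.08 rad or z of board_mid in the frame of bed above 0.056 m).
It fails at once if something else is moved by more than 15 mm (distance of any of small_cup, offcut, cap, mix_cup, brush, resin_can, hardener_can from where it was at the start of the episode above 0.015 m).
It also fails if it takes over 72 s, if anything falls off the work surface, if the arm or the gripper's body presses on something with over 40 N, if the wrist force passes 120 N, or if a joint passes its speed limit or range.

## Working session

There is one attempt and no reset: what is moved stays moved. The work goes in short steps, Python scripts to look and compute and a tool call to move; the robot and the scene stay as the last step left them, time stands still between calls to the robot, and variables do not carry over. Pictures are saved under pics/ and viewed, about 8 in all and at most 12, crops included, and the job is handed in when it is done.

Besides the shell and the picture viewer there is one more tool, called after "Request:" in YAML: its name, and indented under it one key for each argument. apply_moves: Moves the arm, as the interface text tells. Its arguments: {"type":"object","properties":{"moves":{"type":"array"},"newtons":{"type":"number"}},"required":["moves"]}

```bash
mkdir -p pics; cat > h.py <<'E'
import numpy as np, cv2
from rig import manip, vision
def cam(n):
    c=vision.camera(n); im=c["image"]; c["f"]=im.shape[0]/2/np.tan(np.radians(c["fovy"])/2); return c
def save(c,name,crop=None,k=1):
    im=c["image"][:,:,::-1]
    if crop: u0,v0,u1,v1=crop; im=im[v0:v1,u0:u1]
    cv2.imwrite("pics/"+name,cv2.resize(im,None,fx=k,fy=k,interpolation=cv2.INTER_CUBIC))
def ray(c,u,v,z):
    P=np.array(c["pose"]); d=P[:3,:3]@np.array([(u-c["cx"])/c["f"],(v-c["cy"])/c["f"],1]); o=P[:3,3]
    return o+d*(z-o[2])/d[2]
def proj(c,p):
    P=np.array(c["pose"]); q=P[:3,:3].T@(np.array(p)-P[:3,3]); return q[:2]/q[2]*c["f"]+[c["cx"],c["cy"]]
E
python3 - <<'E'
from h import *
s=manip.read_state(); print({k:np.round(v,3) for k,v in s.items()})
for n in ("top","scene"):
    c=cam(n); print(n,c["f"],c["cx"],c["cy"],np.round(c["pose"],3).tolist()); save(c,n+"0.png",None,1.5)
E
```

```text
{'clock': np.float64(0.0), 'qpos': array([ 1.269,  0.309,  1.635, -0.   ,  1.2  , -0.07 ]), 'dq': array([-0.002,  0.   , -0.002,  0.001,  0.001,  0.   ]), 'joint_efforts': array([-1.0000e-03, -4.1526e+01, -2.7666e+01, -0.0000e+00,  1.0000e-02,
       -0.0000e+00]), 'position': array([0.143, 0.608, 0.303]), 'tool_rot': array([-1.639,  1.568, -1.871]), 'force': array([ 0.311, -0.389, -0.11 ]), 'moment': array([ 0.026, -0.009,  0.011]), 'finger_gap': np.float64(0.085)}
top 405.2185681053001 255.02158802106328 191.36823152586868 [[-0.004, -0.998, 0.063, 0.451], [-1.0, 0.004, 0.001, -0.065], [-0.002, -0.063, -0.998, 1.5], [0.0, 0.0, 0.0, 1.0]]
scene 493.02324616415007 252.1917989307037 189.6696521526826 [[-0.814, 0.399, -0.423, 1.14], [0.581, 0.578, -0.573, 0.729], [0.016, -0.712, -0.702, 1.138], [0.0, 0.0, 0.0, 1.0]]
```

View pics/top0.png

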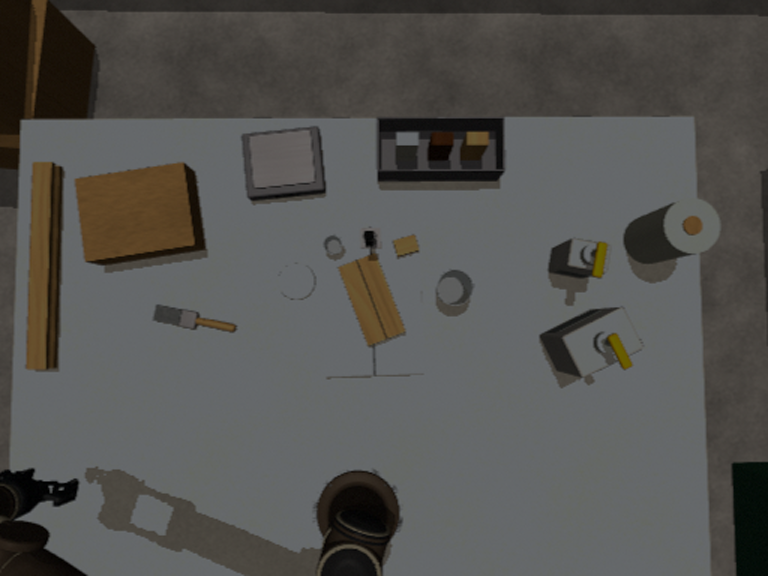

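View pics/scene0.png

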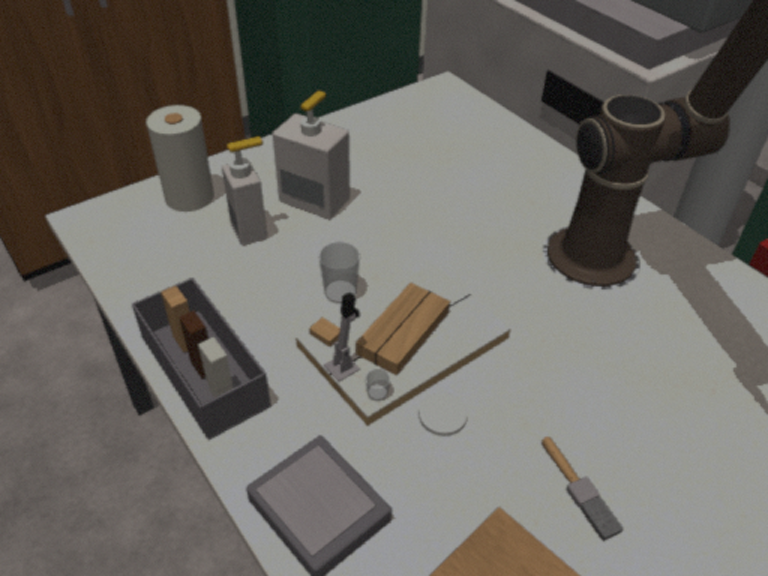

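The top view shows the board turned anticlockwise, from about (360,260) to (388,342) in the 1.5x picture. The scribed line shows near (374,360), and the clamp is upright near (370,238). I'll enlarge it next.

```bash
cat >> h.py <<'E'
def avg(n,k=6):
    cs=[cam(n) for _ in range(k)]; c=cs[0]; c["raw"]=np.mean([x["image"].astype(float) for x in cs],0); 
    c["image"]=np.clip(c["raw"]*1.6,0,255).astype(np.uint8); return c
E
python3 - <<'E'
from h import *
c=avg("top"); save(c,"top1.png",(205,140,295,260),5)
c=avg("scene"); save(c,"scene1.png",(190,170,350,290),5)
E
```

```text
(no output)
```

View pics/top1.png

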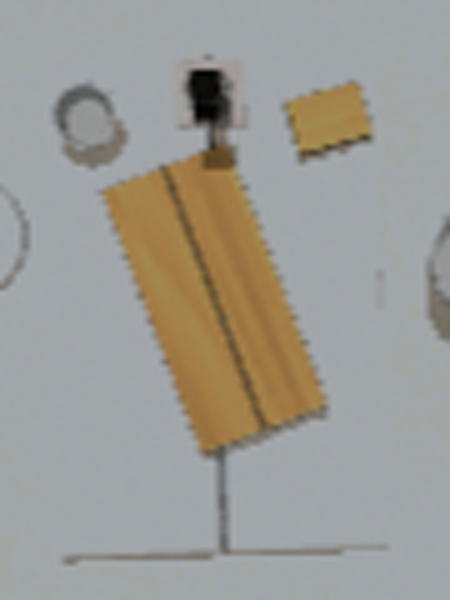

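View pics/scene1.png

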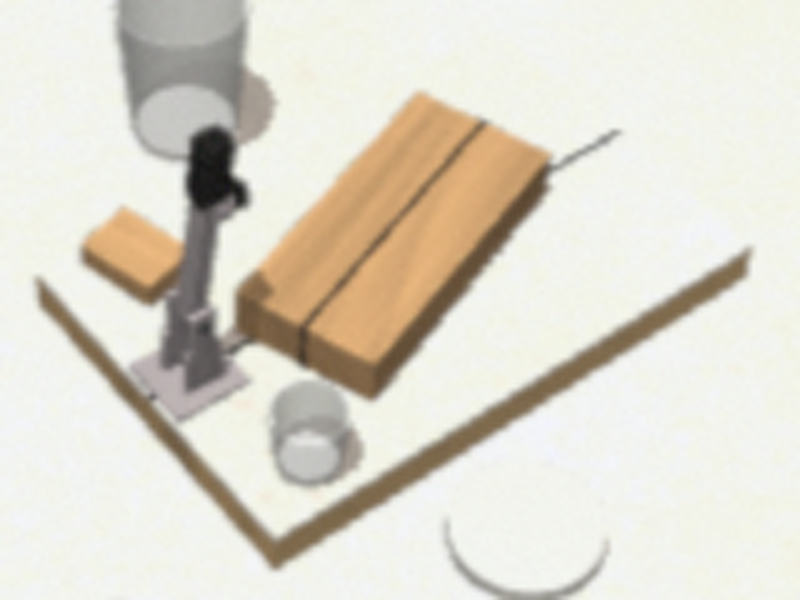

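Top crop: board line runs from (167,168) to (265,430), and the scribed line from (222,450) to (225,551), with its far mark at (208,57). Scene crop: board line (304,325)–(485,122), scribed line near end (553,170)–(620,130), far mark (152,400), and bed left top edge (275,545)–(750,250). Next comes the sub-pixel fit.

```bash
cat >> h.py <<'E'
from scipy.ndimage import map_coordinates
from scipy.optimize import least_squares
def linefit(c,p0,p1,mode="dark",w=4,n=40):
    """sub-pixel points of a dark line ('dark') or an edge ('edge') near segment p0-p1; robust line a.x=b; returns end points"""
    g=c["raw"].mean(2); p0,p1=np.array(p0,float),np.array(p1,float); d=(p1-p0)/np.linalg.norm(p1-p0); nr=np.array([-d[1],d[0]])
    t=np.linspace(0,1,n); o=np.arange(-w,w+.01,.25); S=[];T=[]
    for a in t:
        q=p0+a*(p1-p0)+o[:,None]*nr; v=map_coordinates(g,[q[:,1],q[:,0]],order=1)
        y=np.abs(np.gradient(v)) if mode=="edge" else np.clip(np.percentile(v,60)-v,0,None)
        i=np.argmax(y); m=np.abs(o-o[i])<=1.5
        S.append((y[m]*o[m]).sum()/max(y[m].sum(),1e-9)); T.append(a)
    S,T=np.array(S),np.array(T); r=least_squares(lambda k:k[0]+k[1]*T-S,[np.median(S),0],loss="soft_l1",f_scale=.15).x
    res=np.median(np.abs(r[0]+r[1]*T-S)); return p0+r[0]*nr,p1+(r[0]+r[1])*nr,res
def bed2w(b,x,y,z): cs,sn=np.cos(b[2]),np.sin(b[2]); return np.array([b[0]+cs*x-sn*y,b[1]+sn*x+cs*y,z])
def w2bed(b,p): cs,sn=np.cos(b[2]),np.sin(b[2]); d=np.array(p)[:2]-b[:2]; return np.array([cs*d[0]+sn*d[1],-sn*d[0]+cs*d[1]])
def rep(c,b,a0,a1):
    """board line top end points (pixels) -> bed coords"""
    return [np.round(w2bed(b,ray(c,*a,.066))*1e3,2) for a in (a0,a1)]
E
python3 - <<'E'
from h import *
f=lambda p,o:np.array([(p[0]+.5)/5-.5+o[0],(p[1]+.5)/5-.5+o[1]])
T=lambda *p:f(p,(205,140)); S=lambda *p:f(p,(190,170))
c=avg("scene"); L={}
for k,a,b,m in [("left",S(300,530),S(735,258),"edge"),("far",S(50,293),S(255,520),"edge"),("cnear",S(560,166),S(612,135),"dark"),("cfar",S(226,352),S(245,340),"dark"),("bl",S(312,316),S(478,130),"dark")]:
    L[k]=linefit(c,a,b,m,w=2 if "c" in k else 3); print("scene",k,*[np.round(x,2) for x in L[k]])
t=avg("top")
for k,a,b,m in [("tnear",T(75,557),T(380,547),"dark"),("tc",T(222,470),T(225,540),"dark"),("tbl",T(171,180),T(261,420),"dark")]:
    L[k]=linefit(t,a,b,m,w=3); print("top",k,*[np.round(x,2) for x in L[k]])
for k,cc,z in [("left",c,.03),("far",c,.03),("cnear",c,.03),("cfar",c,.03),("bl",c,.066),("tnear",t,.03),("tc",t,.03),("tbl",t,.066)]:
    A,B=[ray(cc,*q,z) for q in L[k][:2]]; print(k,np.round(A[:2]*1e3,1),np.round(B[:2]*1e3,1),"dir",round(float(np.arctan2(*(B-A)[1::-1])),4))
for n,p,z,cc in [("S bl corner",S(275,545),.03,c),("S farmark",S(152,400),.03,c),("S near end line",S(620,130),.03,c),("T near",T(225,551),.03,t),("T far",T(208,57),.03,t),("S hinge?",S(195,320),.085,c),
  ("S board far",S(304,325),.066,c),("S board near",S(485,122),.066,c),("T bf",T(167,168),.066,t),("T bn",T(265,430),.066,t)]:
    print(n,np.round(ray(cc,*p,z)*1e3,1))
s=manip.read_state(); from scipy.spatial.transform import Rotation as R
print(np.round(R.from_euler("xyz",s["tool_rot"]).as_matrix(),3).tolist())
E
```

```text
scene left [249.08 274.77] [336.49 221.03] 0.06
scene far [197.4  230.19] [241.06 273.18] 0.48
scene cnear [301.46 202.57] [312.   196.61] 0.04
scene cfar [234.76 239.94] [238.54 237.5 ] 0.07
scene bl [251.97 232.78] [284.93 195.36] 0.05
top tnear [219.61 251.28] [280.6  249.12] 0.16
top tc [248.83 233.61] [249.27 247.61] 0.03
top tbl [238.47 175.72] [256.76 223.62] 0.06
left [671.7  88.2] [341.8  78.6] dir -3.1125
far [ 704.7 -128.9] [686.6  71.4] dir 1.6606
cnear [379.5 -41.4] [335.2 -42.6] dir -3.1138
cfar [635.1 -35.4] [620.9 -36.7] dir -3.0485
bl [596.5  -4.4] [426.4 -69. ] dir -2.7792
tnear [327.   65.4] [ 333.8 -154.3] dir -1.5399
tc [390. -40.] [339.7 -41.4] dir -3.1138
tbl [596.4  -4.5] [426.4 -68.7] dir -2.7804
S bl corner [688.9  91.6  30. ]
S farmark [689.4 -30.   30. ]
S near end line [328.1 -43.1  30. ]
T near [331.9 -42.6  30. ]
T far [690.8 -31.4  30. ]
S hinge? [661.4 -26.1  85. ]
S board far [604.1  -1.5  66. ]
S board near [418.5 -70.7  66. ]
T bf [605.5  -2.9  66. ]
T bn [419.4 -71.7  66. ]
[[-0.0, 0.23, 0.973], [-0.0, 0.973, -0.23], [-1.0, -0.0, -0.0]]
```

Request:
apply_moves:
  moves:
    - {"travel":[0,0,0],"rotation":[-0.131,0,0],"claw":255}
    - {"travel":[0,0,0],"rotation":[-0.131,0,0],"claw":255}
    - {"travel":[0,-47,35],"rotation":[0,0,0],"claw":255}
    - {"travel":[0,-47,35],"rotation":[0,0,0],"claw":255}
    - {"travel":[0,-47,35],"rotation":[0,0,0],"claw":255}
    - {"travel":[0,-47,35],"rotation":[0,0,0],"claw":255}
    - {"travel":[0,-47,35],"rotation":[0,0,0],"claw":255}
    - {"travel":[0,-47,35],"rotation":[0,0,0],"claw":255}
    - {"travel":[0,-47,35],"rotation":[0,0,0],"claw":255}
    - {"travel":[0,-47,35],"rotation":[0,0,0],"claw":255}
    - {"travel":[0,-47,35],"rotation":[0,0,0],"claw":255}
    - {"travel":[0,-47,35],"rotation":[0,0,0],"claw":255}
  newtons: 20

```text
clock: 2.8
position: [0.5088, 0.1474, 0.3043]
tool_rot: [0.375, 1.57, 0.405]
force: [1.0, -0.1, 0.2]
finger_gap: 0.0
```

```bash
cat >> h.py <<'E'
from scipy.spatial.transform import Rotation as R
B=np.array([.5105,-.0372,.0287])
def st():
    s=manip.read_state(); r=R.from_euler("xyz",s["tool_rot"]).as_matrix()
    print("t",round(float(s["clock"]),2),"bed mm",np.round(w2bed(B,s["position"])*1e3,1),"z",round(s["position"][2]*1e3,1),"jaw ang rel",round(float(np.arctan2(r[1,1],r[0,1])-np.pi/2-B[2]),4),"x",np.round(r[:,0],3),"F",np.round(s["force"],2),"gap",round(float(s["finger_gap"]),3))
E
python3 -c "from h import *; st()"
```

```text
t 2.8 bed mm [  3.6 184.6] z 304.3 jaw ang rel 0.0013 x [ 0.001  0.    -1.   ] F [ 1.03 -0.08  0.24] gap 0.0
```

Request:
apply_moves:
  moves:
    - {"travel":[0,-28,19],"rotation":[0,0,0],"claw":255}
    - {"travel":[0,-28,19],"rotation":[0,0,0],"claw":255}
    - {"travel":[40,-28,20],"rotation":[0,0,0],"claw":255}
    - {"travel":[50,0,0],"rotation":[0,0,0],"claw":255}
    - {"travel":[50,0,0],"rotation":[0,0,0],"claw":255}
    - {"travel":[46,0,0],"rotation":[0,0,0],"claw":255}
    - {"travel":[0,0,0],"rotation":[0,0,0],"claw":255}

```text
clock: 3.68
position: [0.5645, 0.0666, 0.1138]
tool_rot: [-3.129, 1.561, -3.099]
force: [-0.0, -0.0, 1.2]
finger_gap: -0.0001
```

```bash
python3 - <<'E'
from h import *
st(); c=avg("scene",3); save(c,"s2.png",(190,130,350,250),4)
E
```

```text
t 3.67 bed mm [ 56.9 102.2] z 113.8 jaw ang rel 0.0014 x [-0.01 -0.   -1.  ] F [-0.02 -0.03  1.2 ] gap -0.0
```

View pics/s2.png

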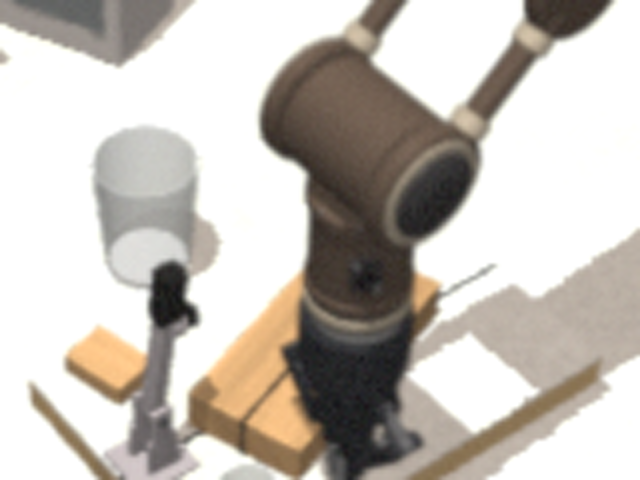

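Request:
apply_moves:
  moves:
    - {"travel":[0,-4,2],"rotation":[0,0,0],"claw":255}
    - {"travel":[0,-4,2],"rotation":[0,0,0],"claw":255}
    - {"travel":[0,-2,0],"rotation":[0,0,0],"claw":255}
    - {"travel":[0,-1,0],"rotation":[0,0,0],"claw":255}
    - {"travel":[0,-1,0],"rotation":[0,0,0],"claw":255}
    - {"travel":[0,-1,0],"rotation":[0,0,0],"claw":255}
    - {"travel":[0,-1,0],"rotation":[0,0,0],"claw":255}
    - {"travel":[0,-1,0],"rotation":[0,0,0],"claw":255}
    - {"travel":[0,-1,0],"rotation":[0,0,0],"claw":255}
    - {"travel":[0,-1,0],"rotation":[0,0,0],"claw":255}
    - {"travel":[0,-1,0],"rotation":[0,0,0],"claw":255}

```text
clock: 5.2
position: [0.5728, 0.049, 0.1179]
tool_rot: [0.321, 1.57, 0.351]
force: [1.2, 1.6, -0.1]
finger_gap: -0.0
```

```bash
python3 -c "from h import *; st()"
```

```text
t 5.2 bed mm [64.8 84.4] z 117.9 jaw ang rel 0.0015 x [ 0.  0. -1.] F [ 1.25  1.63 -0.09] gap -0.0
```

Request:
apply_moves:
  moves:
    - {"travel":[0,-1.5,0],"rotation":[0,0,0],"claw":255}
    - {"travel":[0,-2,0],"rotation":[0,0,0],"claw":255}
    - {"travel":[0,-2,0],"rotation":[0,0,0],"claw":255}
    - {"travel":[0,-2,0],"rotation":[0,0,0],"claw":255}
    - {"travel":[0,-2,0],"rotation":[0,0,0],"claw":255}
    - {"travel":[0,-2,0],"rotation":[0,0,0],"claw":255}

```text
clock: 5.95
position: [0.5731, 0.0374, 0.1179]
tool_rot: [-0.041, 1.571, -0.011]
force: [1.5, 2.4, -0.9]
finger_gap: -0.0001
```

```bash
python3 -c "from h import *; st()"
```

```text
t 5.95 bed mm [64.7 72.7] z 117.9 jaw ang rel 0.0015 x [ 0. -0. -1.] F [ 1.48  2.42 -0.92] gap -0.0
```

Force is gentle, about 2.4 N. I'll push on 9 mm, then back off and look.

Request:
apply_moves:
  moves:
    - {"travel":[0,-2,0],"rotation":[0,0,0],"claw":255}
    - {"travel":[0,-2,0],"rotation":[0,0,0],"claw":255}
    - {"travel":[0,-2,0],"rotation":[0,0,0],"claw":255}
    - {"travel":[0,-2,0],"rotation":[0,0,0],"claw":255}
    - {"travel":[0,-1,0],"rotation":[0,0,0],"claw":255}
    - {"travel":[0,10,0],"rotation":[0,0,0],"claw":255}
    - {"travel":[-20,20,0],"rotation":[0,0,0],"claw":255}
    - {"travel":[-50,0,0],"rotation":[0,0,0],"claw":255}
    - {"travel":[-60,0,-60],"rotation":[0,0,0],"claw":255}
    - {"travel":[-60,0,-60],"rotation":[0,0,0],"claw":255}
    - {"travel":[0,0,-60],"rotation":[0,0,0],"claw":255}
    - {"travel":[0,0,-40],"rotation":[0,0,0],"claw":255}

```text
clock: 7.45
position: [0.3813, 0.0528, 0.2763]
tool_rot: [-2.472, 1.569, -2.441]
force: [0.5, -0.2, 0.8]
finger_gap: -0.0
```

```bash
python3 - <<'E'
from h import *
st(); c=avg("scene",3); save(c,"s3.png",(190,170,350,290),4); t=avg("top",3); save(t,"t3.png",(205,140,295,260),5)
E
```

```text
t 7.45 bed mm [-126.6   93.7] z 276.3 jaw ang rel 0.002 x [-0.001 -0.001 -1.   ] F [ 0.53 -0.25  0.79] gap -0.0
```

View pics/s3.png

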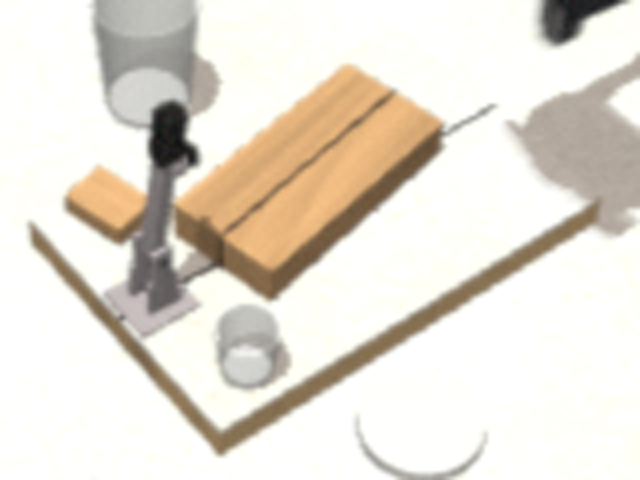

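Scene crop (4x): board line now runs from (222,232) far to (394,93) near. The scribed line shows at (185,282)–(222,262) and (443,132)–(495,105).

```bash
cat >> h.py <<'E'
def board(c,far,near,b=B,w=3):
    """far, near: guessed bed coords (mm) of the ends of the board's line -> refined; keeps the x guesses"""
    P=[proj(c,bed2w(b,q[0]/1e3,q[1]/1e3,.066)) for q in (far,near)]; d=P[1]-P[0]
    a0,a1,res=linefit(c,P[0]+.06*d,P[1]-.06*d,"dark",w=w)
    U,V=[w2bed(b,ray(c,*q,.066))*1e3 for q in (a0,a1)]
    k=(V[1]-U[1])/(V[0]-U[0]); g=lambda x:U[1]+k*(x-U[0])
    return dict(far=round(g(far[0]),2),near=round(g(near[0]),2),yaw=round(float(np.arctan(k)),4),res=round(res,2))
def scribe(c,b=B,near=(-165,-112),far=(100,115)):
    for n,(x0,x1) in (("near",near),("far",far)):
        P=[proj(c,bed2w(b,x/1e3,0,.03)) for x in (x0,x1)]; a0,a1,res=linefit(c,*P,"dark",w=2,n=20)
        print("scribe",n,[np.round(w2bed(b,ray(c,*q,.03))*1e3,2) for q in (a0,a1)],round(res,2))
E
python3 - <<'E'
from h import *
f=lambda u,v:np.array([(u+.5)/4-.5+190,(v+.5)/4-.5+170])
c=avg("scene",4); far,near=[w2bed(B,ray(c,*f(*p),.066))*1e3 for p in ((222,232),(394,93))]
print(far,near,np.linalg.norm(far-near)); print(board(c,far,near)); scribe(c,far=(108,122))
E
```

```text
[91.08897297  3.1919196 ] [-99.88487463 -31.7744505 ] 194.1485449457242
{'far': np.float64(4.85), 'near': np.float64(-33.34), 'yaw': 0.1974, 'res': np.float64(0.11)}
scribe near [array([-165.09,   -0.25]), array([-112.33,   -1.03])] 0.08
scribe far [array([107.5 ,  -2.25]), array([121.53,  -2.19])] 0.12
```

Request:
apply_moves:
  moves:
    - {"travel":[0,-52,12],"rotation":[0,0,0],"claw":255}
    - {"travel":[0,-52,12],"rotation":[0,0,0],"claw":255}
    - {"travel":[0,-52,12],"rotation":[0,0,0],"claw":255}
    - {"travel":[0,-53,12],"rotation":[0,0,0],"claw":255}
    - {"travel":[40,0,0],"rotation":[0,0,0],"claw":255}
    - {"travel":[50,0,0],"rotation":[0,0,0],"claw":255}
    - {"travel":[48,0,0],"rotation":[0,0,0],"claw":255}
    - {"travel":[20,0,0],"rotation":[0,0,0],"claw":255}
    - {"travel":[0,4,0],"rotation":[0,0,0],"claw":255}
    - {"travel":[0,4,0],"rotation":[0,0,0],"claw":255}
    - {"travel":[0,2,0],"rotation":[0,0,0],"claw":255}
    - {"travel":[0,1,0],"rotation":[0,0,0],"claw":255}

```text
clock: 9.45
position: [0.4389, -0.1437, 0.1194]
tool_rot: [-0.459, 1.568, -0.428]
force: [-0.7, -0.4, 0.3]
finger_gap: 0.0001
```

```bash
python3 -c "from h import *; st()"
```

```text
t 9.45 bed mm [ -74.7 -104.4] z 119.4 jaw ang rel 0.002 x [ 0.002 -0.001 -1.   ] F [-0.65 -0.39  0.28] gap 0.0
```

Request:
apply_moves:
  moves:
    - {"travel":[0,3,0],"rotation":[0,0,0],"claw":255}
    - {"travel":[0,2,0],"rotation":[0,0,0],"claw":255}
    - {"travel":[0,1,0],"rotation":[0,0,0],"claw":255}
    - {"travel":[0,1,0],"rotation":[0,0,0],"claw":255}
    - {"travel":[0,1,0],"rotation":[0,0,0],"claw":255}
    - {"travel":[0,1,0],"rotation":[0,0,0],"claw":255}
    - {"travel":[0,1,0],"rotation":[0,0,0],"claw":255}
    - {"travel":[0,1,0],"rotation":[0,0,0],"claw":255}
    - {"travel":[0,1,0],"rotation":[0,0,0],"claw":255}
    - {"travel":[0,1,0],"rotation":[0,0,0],"claw":255}
    - {"travel":[0,1,0],"rotation":[0,0,0],"claw":255}
    - {"travel":[0,1,0],"rotation":[0,0,0],"claw":255}

```text
clock: 10.95
position: [0.4374, -0.1289, 0.1182]
tool_rot: [-2.523, 1.57, -2.492]
force: [-1.8, -2.0, -1.0]
finger_gap: -0.0004
```

```bash
python3 -c "from h import *; st()"
```

```text
t 10.95 bed mm [-75.7 -89.5] z 118.2 jaw ang rel 0.0018 x [-0.001 -0.    -1.   ] F [-1.79 -2.02 -0.99] gap -0.0
```

In contact at about 2–2.5 N. I'll push on to about -65.

Request:
apply_moves:
  moves:
    - {"travel":[0,2,0],"rotation":[0,0,0],"claw":255}
    - {"travel":[0,2,0],"rotation":[0,0,0],"claw":255}
    - {"travel":[0,2,0],"rotation":[0,0,0],"claw":255}
    - {"travel":[0,2,0],"rotation":[0,0,0],"claw":255}
    - {"travel":[0,2,0],"rotation":[0,0,0],"claw":255}
    - {"travel":[0,2,0],"rotation":[0,0,0],"claw":255}
    - {"travel":[0,2,0],"rotation":[0,0,0],"claw":255}
    - {"travel":[0,2,0],"rotation":[0,0,0],"claw":255}
    - {"travel":[0,2,0],"rotation":[0,0,0],"claw":255}
    - {"travel":[0,2,0],"rotation":[0,0,0],"claw":255}
    - {"travel":[0,2,0],"rotation":[0,0,0],"claw":255}
    - {"travel":[0,1,0],"rotation":[0,0,0],"claw":255}

```text
clock: 12.45
position: [0.4369, -0.1055, 0.1183]
tool_rot: [1.683, 1.571, 1.713]
force: [-1.0, -2.2, -0.5]
finger_gap: -0.0
```

```bash
python3 - <<'E'
from h import *
st(); c=avg("scene",2); save(c,"s4.png",(190,130,350,250),4)
print(board(c,(95,6),(-102,-4)))
E
```

```text
t 12.45 bed mm [-75.5 -66.2] z 118.3 jaw ang rel 0.0016 x [-0.  0. -1.] F [-1.04 -2.19 -0.55] gap -0.0
{'far': np.float64(4.22), 'near': np.float64(-6.54), 'yaw': 0.0545, 'res': np.float64(0.07)}
```

View pics/s4.png

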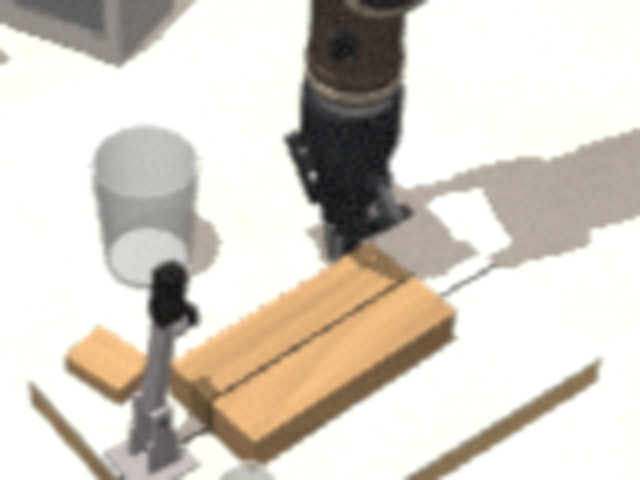

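Request:
apply_moves:
  moves:
    - {"travel":[0,1.5,0],"rotation":[0,0,0],"claw":255}
    - {"travel":[0,2,0],"rotation":[0,0,0],"claw":255}
    - {"travel":[0,1,0],"rotation":[0,0,0],"claw":255}
    - {"travel":[0,0,0],"rotation":[0,0,0],"claw":255}

```text
clock: 13.05
position: [0.4368, -0.1011, 0.1183]
tool_rot: [1.7, 1.571, 1.73]
force: [-0.7, -1.5, 0.4]
finger_gap: -0.0001
```

```bash
python3 - <<'E'
from h import *
st(); c=avg("scene",4); print(board(c,(95,4),(-102,-2)))
E
```

```text
t 13.05 bed mm [-75.5 -61.7] z 118.3 jaw ang rel 0.0015 x [-0.  0. -1.] F [-0.69 -1.48  0.43] gap -0.0
{'far': np.float64(3.79), 'near': np.float64(-1.54), 'yaw': 0.0271, 'res': np.float64(0.09)}
```

Request:
apply_moves:
  moves:
    - {"travel":[0,-5,0],"rotation":[0,0,0],"claw":255}
    - {"travel":[0,-31,-8],"rotation":[0,0,0],"claw":255}
    - {"travel":[0,-31,-8],"rotation":[0,0,0],"claw":255}
    - {"travel":[0,-31,-8],"rotation":[0,0,0],"claw":255}
    - {"travel":[0,0,0],"rotation":[0,0,0],"claw":255}

```text
clock: 13.88
position: [0.4161, -0.2018, 0.1186]
tool_rot: [-0.411, 1.569, -0.385]
force: [0.1, 0.7, -0.5]
finger_gap: -0.0
```

```bash
python3 - <<'E'
from h import *
st(); c=avg("scene",5); print(board(c,(95,4),(-102,-2))); scribe(c,far=(106,122))
print("cup base",np.round(w2bed(B,ray(c,227,194,0))*1e3),"cap",np.round(w2bed(B,ray(c,190+527/5,170+535/5,0.012))*1e3))
save(c,"s5.png",(210,170,330,260),6)
E
```

```text
t 13.88 bed mm [ -99.1 -161.8] z 118.6 jaw ang rel -0.0021 x [ 0.002 -0.001 -1.   ] F [ 0.08  0.72 -0.48] gap -0.0
{'far': np.float64(3.56), 'near': np.float64(-1.13), 'yaw': 0.0238, 'res': np.float64(0.07)}
scribe near [array([-165.4 ,   -1.15]), array([-111.36,    1.98])] 0.21
scribe far [array([105.55,  -2.02]), array([121.51,  -2.28])] 0.11
cup base [  18. -194.] cap [ 58. 193.]
```

View pics/s5.png

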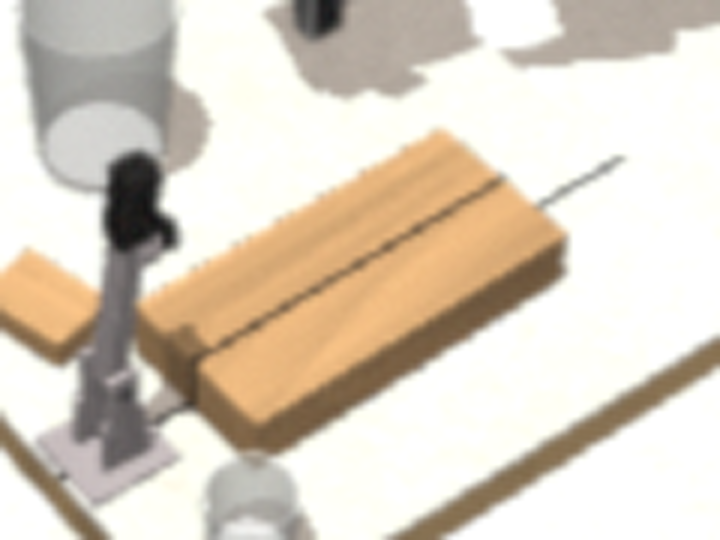

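Request:
apply_moves:
  moves:
    - {"travel":[13,5,0],"rotation":[0,0,0],"claw":255}
    - {"travel":[14,5,0],"rotation":[0,0,0],"claw":255}
    - {"travel":[0,5,0],"rotation":[0,0,0],"claw":255}
    - {"travel":[0,4,0],"rotation":[0,0,0],"claw":255}
    - {"travel":[0,2,0],"rotation":[0,0,0],"claw":255}
    - {"travel":[0,2,0],"rotation":[0,0,0],"claw":255}
    - {"travel":[0,1,0],"rotation":[0,0,0],"claw":255}
    - {"travel":[0,1,0],"rotation":[0,0,0],"claw":255}
    - {"travel":[0,1,0],"rotation":[0,0,0],"claw":255}
    - {"travel":[0,0,0],"rotation":[0,0,0],"claw":255}

```text
clock: 15.38
position: [0.4149, -0.1739, 0.0913]
tool_rot: [2.786, 1.571, 2.816]
force: [-0.3, 0.9, -0.4]
finger_gap: 0.0002
```

```bash
python3 -c "from h import *; st()"
```

```text
t 15.38 bed mm [ -99.4 -133.9] z 91.3 jaw ang rel 0.0015 x [-0.  0. -1.] F [-0.29  0.94 -0.41] gap 0.0
```

Request:
apply_moves:
  moves:
    - {"travel":[0,0.5,0],"rotation":[0,0,0],"claw":255}
    - {"travel":[0,0.5,0],"rotation":[0,0,0],"claw":255}
    - {"travel":[0,0.5,0],"rotation":[0,0,0],"claw":255}
    - {"travel":[0,0.5,0],"rotation":[0,0,0],"claw":255}
    - {"travel":[0,0,0],"rotation":[0,0,0],"claw":255}

```text
clock: 16.0
position: [0.415, -0.1726, 0.0913]
tool_rot: [-1.382, 1.569, -1.351]
force: [-1.1, -4.6, -2.2]
finger_gap: -0.0002
```

```bash
python3 -c "from h import *; st()"
```

```text
t 16.0 bed mm [ -99.4 -132.6] z 91.3 jaw ang rel 0.0024 x [ 0.    -0.002 -1.   ] F [-1.08 -4.58 -2.19] gap -0.0
```

Request:
apply_moves:
  moves:
    - {"travel":[-5,-8,0],"rotation":[0,0,0],"claw":255}
    - {"travel":[-55,0,0],"rotation":[0,0,0],"claw":255}
    - {"travel":[-55,10,0],"rotation":[0,0,0],"claw":255}
    - {"travel":[0,55,0],"rotation":[0,0,0],"claw":255}
    - {"travel":[0,55,0],"rotation":[0,0,0],"claw":255}
    - {"travel":[0,55,0],"rotation":[0,0,0],"claw":255}
    - {"travel":[0,55,0],"rotation":[0,0,0],"claw":255}
    - {"travel":[0,55,0],"rotation":[0,0,0],"claw":255}
    - {"travel":[30,15,0],"rotation":[0,0,0],"claw":255}
    - {"travel":[45,0,0],"rotation":[0,0,0],"claw":255}
    - {"travel":[30,0,0],"rotation":[0,0,0],"claw":255}
    - {"travel":[0,0,0],"rotation":[0,0,0],"claw":255}

```text
clock: 17.5
position: [0.4039, 0.1197, 0.0995]
tool_rot: [-3.063, 1.564, -3.033]
force: [0.2, 0.5, -1.0]
finger_gap: 0.0001
```

```bash
python3 - <<'E'
from h import *
st(); t=avg("top",6); print(board(t,(96,4),(-103,-1))); scribe(t,near=(-170,-112),far=(106,118))
save(t,"t5.png",(205,140,295,260),5)
E
```

```text
t 17.5 bed mm [-102.1  159.9] z 99.5 jaw ang rel 0.0013 x [-0.006 -0.001 -1.   ] F [ 0.25  0.45 -0.96] gap 0.0
{'far': np.float64(4.44), 'near': np.float64(-0.33), 'yaw': 0.024, 'res': np.float64(0.06)}
scribe near [array([-170.  ,    0.52]), array([-112.  ,    0.65])] 0.03
scribe far [array([106.  ,   2.56]), array([118.  ,  -2.21])] 0.16
```

View pics/t5.png

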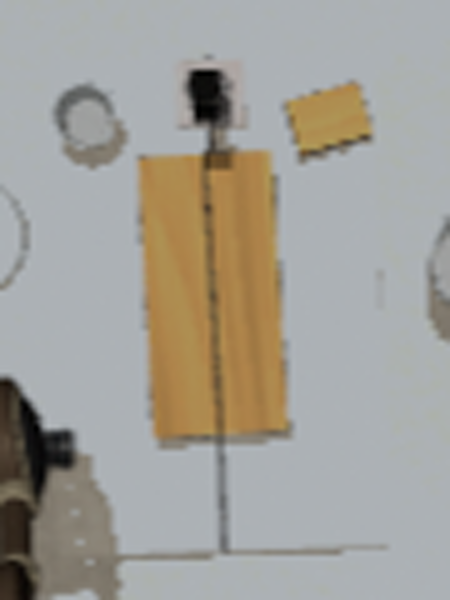

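Request:
apply_moves:
  moves:
    - {"travel":[4,-8,0],"rotation":[0,0,0],"claw":255}
    - {"travel":[4,-8,0],"rotation":[0,0,0],"claw":255}
    - {"travel":[0,-4,0],"rotation":[0,0,0],"claw":255}
    - {"travel":[0,-2,0],"rotation":[0,0,0],"claw":255}
    - {"travel":[0,-1,0],"rotation":[0,0,0],"claw":255}
    - {"travel":[0,-1,0],"rotation":[0,0,0],"claw":255}
    - {"travel":[0,0,0],"rotation":[0,0,0],"claw":255}

```text
clock: 18.68
position: [0.4068, 0.0961, 0.0933]
tool_rot: [0.43, 1.571, 0.461]
force: [0.3, 0.6, 0.2]
finger_gap: -0.0003
```

```bash
python3 -c "from h import *; st()"
```

```text
t 18.68 bed mm [-99.8 136.2] z 93.3 jaw ang rel 0.0016 x [ 0.  0. -1.] F [0.32 0.62 0.17] gap -0.0
```

Request:
apply_moves:
  moves:
    - {"travel":[1,-1,0],"rotation":[0,0,0],"claw":255}
    - {"travel":[1,-0.5,0],"rotation":[0,0,0],"claw":255}
    - {"travel":[0,-0.5,0],"rotation":[0,0,0],"claw":255}
    - {"travel":[0,-0.5,0],"rotation":[0,0,0],"claw":255}
    - {"travel":[0,-0.5,0],"rotation":[0,0,0],"claw":255}
    - {"travel":[0,-0.5,0],"rotation":[0,0,0],"claw":255}
    - {"travel":[0,0,0],"rotation":[0,0,0],"claw":255}

```text
clock: 19.55
position: [0.4068, 0.0932, 0.0912]
tool_rot: [1.579, 1.569, 1.608]
force: [-1.1, 6.4, -1.3]
finger_gap: -0.0
```

```bash
python3 -c "from h import *; st()"
```

```text
t 19.55 bed mm [-99.9 133.4] z 91.2 jaw ang rel 0.0003 x [-0.     0.002 -1.   ] F [-1.07  6.4  -1.3 ] gap -0.0
```

Request:
apply_moves:
  moves:
    - {"travel":[-8,10,0],"rotation":[0,0,0],"claw":255}
    - {"travel":[0,0,43],"rotation":[0,0,0],"claw":255}
    - {"travel":[0,0,43],"rotation":[0,0,0],"claw":255}
    - {"travel":[0,0,43],"rotation":[0,0,0],"claw":255}
    - {"travel":[0,0,43],"rotation":[0,0,0],"claw":255}
    - {"travel":[0,0,38],"rotation":[0,0,0],"claw":255}
    - {"travel":[8,0,0],"rotation":[0,0,0],"claw":255}
    - {"travel":[0,-3,0],"rotation":[0,0,0],"claw":255}
    - {"travel":[0,0,0],"rotation":[0,0,0],"claw":255}

```text
clock: 20.68
position: [0.6149, 0.1055, 0.0907]
tool_rot: [-2.882, 1.568, -2.851]
force: [0.0, -0.3, 1.2]
finger_gap: -0.0002
```

```bash
python3 -c "from h import *; st()"
```

```text
t 20.68 bed mm [108.4 139.7] z 90.7 jaw ang rel 0.0017 x [-0.003 -0.001 -1.   ] F [ 0.01 -0.29  1.17] gap -0.0
```

Request:
apply_moves:
  moves:
    - {"travel":[0,-2,0],"rotation":[0,0,0],"claw":255}
    - {"travel":[0,-1,0],"rotation":[0,0,0],"claw":255}
    - {"travel":[0,-1,0],"rotation":[0,0,0],"claw":255}
    - {"travel":[0,-0.5,0],"rotation":[0,0,0],"claw":255}
    - {"travel":[0,-0.5,0],"rotation":[0,0,0],"claw":255}
    - {"travel":[0,-0.5,0],"rotation":[0,0,0],"claw":255}
    - {"travel":[0,-0.5,0],"rotation":[0,0,0],"claw":255}
    - {"travel":[0,-0.5,0],"rotation":[0,0,0],"claw":255}
    - {"travel":[0,0,0],"rotation":[0,0,0],"claw":255}

```text
clock: 21.8
position: [0.6168, 0.0996, 0.0912]
tool_rot: [1.504, 1.57, 1.534]
force: [-0.4, 1.5, 0.7]
finger_gap: -0.0001
```

```bash
python3 -c "from h import *; st()"
```

```text
t 21.8 bed mm [110.2 133.7] z 91.2 jaw ang rel 0.0014 x [ 0.  0. -1.] F [-0.36  1.5   0.71] gap -0.0
```

Request:
apply_moves:
  moves:
    - {"travel":[0,-0.5,0],"rotation":[0,0,0],"claw":255}
    - {"travel":[0,-0.5,0],"rotation":[0,0,0],"claw":255}
    - {"travel":[0,0,0],"rotation":[0,0,0],"claw":255}

```text
clock: 22.18
position: [0.6168, 0.0993, 0.0912]
tool_rot: [1.473, 1.569, 1.503]
force: [0.1, 4.2, 0.6]
finger_gap: 0.0002
```

```bash
python3 -c "from h import *; st()"
```

```text
t 22.18 bed mm [110.2 133.4] z 91.2 jaw ang rel 0.001 x [ 0.     0.002 -1.   ] F [0.1  4.18 0.61] gap 0.0
```

Request:
apply_moves:
  moves:
    - {"travel":[-7,8,0],"rotation":[0,0,0],"claw":255}
    - {"travel":[-20,0,-36],"rotation":[0,0,0],"claw":255}
    - {"travel":[0,-20,0],"rotation":[0,0,0],"claw":255}
    - {"travel":[0,-25,0],"rotation":[0,0,0],"claw":255}
    - {"travel":[0,-15,0],"rotation":[0,0,0],"claw":255}
    - {"travel":[0,-5,0],"rotation":[0,0,0],"claw":255}
    - {"travel":[0,-2,0],"rotation":[0,0,0],"claw":255}
    - {"travel":[0,-1,0],"rotation":[0,0,0],"claw":255}
    - {"travel":[0,0,0],"rotation":[0,0,0],"claw":255}

```text
clock: 23.3
position: [0.5826, 0.0377, 0.1182]
tool_rot: [2.516, 1.571, 2.547]
force: [0.3, -0.1, -0.1]
finger_gap: -0.0002
```

```bash
python3 -c "from h import *; st()"
```

```text
t 23.3 bed mm [74.3 72.8] z 118.2 jaw ang rel 0.0021 x [-0.  0. -1.] F [ 0.34 -0.1  -0.09] gap -0.0
```

Contact is expected at about 65 and the goal is about 61.3, so I'll approach slowly.

Request:
apply_moves:
  moves:
    - {"travel":[0,-3,0],"rotation":[0,0,0],"claw":255}
    - {"travel":[0,-1.5,0],"rotation":[0,0,0],"claw":255}
    - {"travel":[0,-1,0],"rotation":[0,0,0],"claw":255}
    - {"travel":[0,-1,0],"rotation":[0,0,0],"claw":255}
    - {"travel":[0,-1,0],"rotation":[0,0,0],"claw":255}
    - {"travel":[0,-1,0],"rotation":[0,0,0],"claw":255}
    - {"travel":[0,-1,0],"rotation":[0,0,0],"claw":255}
    - {"travel":[0,-1,0],"rotation":[0,0,0],"claw":255}
    - {"travel":[0,-0.5,0],"rotation":[0,0,0],"claw":255}
    - {"travel":[0,0,0],"rotation":[0,0,0],"claw":255}

```text
clock: 24.55
position: [0.5831, 0.0262, 0.1183]
tool_rot: [-0.299, 1.571, -0.269]
force: [1.4, 1.5, -0.8]
finger_gap: 0.0
```

```bash
python3 -c "from h import *; st()"
```

```text
t 24.55 bed mm [74.4 61.3] z 118.3 jaw ang rel 0.0015 x [ 0. -0. -1.] F [ 1.43  1.54 -0.84] gap 0.0
```

Request:
apply_moves:
  moves:
    - {"travel":[0,10,0],"rotation":[0,0,0],"claw":255}
    - {"travel":[-60,0,-30],"rotation":[0,0,0],"claw":255}
    - {"travel":[0,-34,-40],"rotation":[0,0,0],"claw":255}
    - {"travel":[0,-34,-40],"rotation":[0,0,0],"claw":255}
    - {"travel":[0,-34,-40],"rotation":[0,0,0],"claw":255}
    - {"travel":[0,-34,0],"rotation":[0,0,0],"claw":255}
    - {"travel":[0,-34,0],"rotation":[0,0,0],"claw":255}
    - {"travel":[30,0,0],"rotation":[0,0,0],"claw":255}
    - {"travel":[30,0,0],"rotation":[0,0,0],"claw":255}
    - {"travel":[0,0,0],"rotation":[0,0,0],"claw":255}

```text
clock: 25.8
position: [0.4376, -0.1371, 0.1122]
tool_rot: [2.758, 1.564, 2.789]
force: [-0.0, -0.5, 0.2]
finger_gap: -0.0002
```

```bash
python3 - <<'E'
from h import *
st(); c=avg("scene",6); print(board(c,(95,-1),(-103,-2)))
E
```

```text
t 25.8 bed mm [-75.8 -97.8] z 112.2 jaw ang rel 0.0016 x [-0.006  0.002 -1.   ] F [-0.   -0.48  0.21] gap -0.0
{'far': np.float64(-1.39), 'near': np.float64(-0.94), 'yaw': -0.0023, 'res': np.float64(0.05)}
```

Request:
apply_moves:
  moves:
    - {"travel":[-6,12,0],"rotation":[0,0,0],"claw":255}
    - {"travel":[0,12,0],"rotation":[0,0,0],"claw":255}
    - {"travel":[0,5,0],"rotation":[0,0,0],"claw":255}
    - {"travel":[0,2,0],"rotation":[0,0,0],"claw":255}
    - {"travel":[0,1,0],"rotation":[0,0,0],"claw":255}
    - {"travel":[0,1,0],"rotation":[0,0,0],"claw":255}
    - {"travel":[0,0.5,0],"rotation":[0,0,0],"claw":255}
    - {"travel":[0,0.5,0],"rotation":[0,0,0],"claw":255}
    - {"travel":[0,0,0],"rotation":[0,0,0],"claw":255}

```text
clock: 27.22
position: [0.4389, -0.1042, 0.1201]
tool_rot: [2.879, 1.571, 2.909]
force: [-0.2, -0.0, 0.6]
finger_gap: 0.0001
```

```bash
python3 -c "from h import *; st()"
```

```text
t 27.23 bed mm [-73.5 -64.9] z 120.1 jaw ang rel 0.0013 x [-0.  0. -1.] F [-0.19 -0.04  0.64] gap 0.0
```

Request:
apply_moves:
  moves:
    - {"travel":[0,1,0],"rotation":[0,0,0],"claw":255}
    - {"travel":[0,1,0],"rotation":[0,0,0],"claw":255}
    - {"travel":[0,0.5,0],"rotation":[0,0,0],"claw":255}
    - {"travel":[0,0.5,0],"rotation":[0,0,0],"claw":255}
    - {"travel":[0,0.5,0],"rotation":[0,0,0],"claw":255}
    - {"travel":[0,0.5,0],"rotation":[0,0,0],"claw":255}
    - {"travel":[0,0,0],"rotation":[0,0,0],"claw":255}

```text
clock: 28.1
position: [0.4387, -0.1003, 0.1202]
tool_rot: [-2.484, 1.57, -2.453]
force: [-0.8, -2.9, -0.5]
finger_gap: 0.0001
```

```bash
python3 - <<'E'
from h import *
st(); c=avg("scene",3); print(board(c,(95,-1),(-103,-2)))
E
```

```text
t 28.1 bed mm [-73.6 -61. ] z 120.2 jaw ang rel 0.0017 x [-0. -0. -1.] F [-0.78 -2.92 -0.54] gap 0.0
{'far': np.float64(-1.35), 'near': np.float64(-0.23), 'yaw': -0.0056, 'res': np.float64(0.1)}
```

Request:
apply_moves:
  moves:
    - {"travel":[0,-10,0],"rotation":[0,0,0],"claw":255}
    - {"travel":[-50,0,-10],"rotation":[0,0,0],"claw":255}
    - {"travel":[-55,0,-10],"rotation":[0,0,0],"claw":255}
    - {"travel":[-40,45,0],"rotation":[0,0,0],"claw":255}
    - {"travel":[-35,45,0],"rotation":[0,0,0],"claw":255}
    - {"travel":[0,55,0],"rotation":[0,0,0],"claw":255}
    - {"travel":[0,55,0],"rotation":[0,0,0],"claw":255}
    - {"travel":[0,40,0],"rotation":[0,0,0],"claw":255}
    - {"travel":[0,0,0],"rotation":[0,0,0],"claw":255}

```text
clock: 29.38
position: [0.4117, 0.1313, 0.3003]
tool_rot: [1.285, 1.569, 1.319]
force: [-0.2, 0.1, 0.1]
finger_gap: 0.0001
```

```bash
python3 - <<'E'
from h import *
st(); c=avg("scene",6); t=avg("top",8); print(board(c,(95,-1),(-103,-1)),board(t,(95,-1),(-103,0))); scribe(t,near=(-170,-112)); scribe(c,near=(-170,-125),far=(106,122))
a=cv2.resize(np.clip(t["image"][140:260,215:275,::-1],0,255),None,fx=5,fy=5,interpolation=cv2.INTER_CUBIC); cc=cv2.resize(c["image"][175:275,205:310,::-1],None,fx=4.5,fy=4.5,interpolation=cv2.INTER_CUBIC)
cv=np.zeros((600,a.shape[1]+cc.shape[1],3),np.uint8); cv[:a.shape[0],:a.shape[1]]=a; cv[:cc.shape[0],a.shape[1]:]=cc; cv2.imwrite("pics/both.png",cv); print(cv.shape)
E
```

```text
t 29.38 bed mm [-93.9 171.2] z 300.3 jaw ang rel 0.0058 x [ 0.     0.001 -1.   ] F [-0.24  0.1   0.05] gap 0.0
{'far': np.float64(-1.51), 'near': np.float64(0.27), 'yaw': -0.009, 'res': np.float64(0.06)} {'far': np.float64(-0.68), 'near': np.float64(1.44), 'yaw': -0.0107, 'res': np.float64(0.05)}
scribe near [array([-170.  ,    0.52]), array([-112.  ,    0.66])] 0.03
scribe far [array([100.  ,   0.48]), array([115.  ,  -0.49])] 0.08
scribe near [array([-170.13,   -0.38]), array([-125.07,   -0.21])] 0.05
scribe far [array([105.52,  -2.15]), array([121.52,  -2.2 ])] 0.12
(600, 772, 3)
```

View pics/both.png

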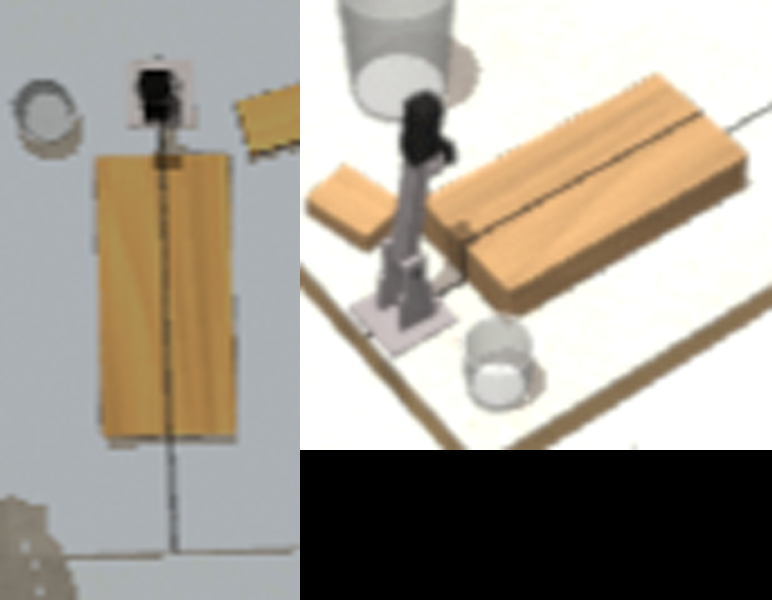

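Request:
apply_moves:
  moves:
    - {"travel":[0,-48,16],"rotation":[-0.004,0,0],"claw":255}
    - {"travel":[20,-48,0],"rotation":[0,0,0],"claw":255}
    - {"travel":[50,0,0],"rotation":[0,0,0],"claw":255}
    - {"travel":[50,0,0],"rotation":[0,0,0],"claw":255}
    - {"travel":[40,0,0],"rotation":[0,0,0],"claw":255}
    - {"travel":[20,0,0],"rotation":[0,0,0],"claw":255}
    - {"travel":[0,0,0],"rotation":[0,0,0],"claw":255}
    - {"travel":[0,-2,0],"rotation":[0,0,0],"claw":255}
    - {"travel":[0,0,0],"rotation":[0,0,0],"claw":255}

```text
clock: 31.2
position: [0.4322, 0.0316, 0.1215]
tool_rot: [-0.071, 1.568, -0.037]
force: [-0.4, 0.2, 0.6]
finger_gap: -0.0
```

```bash
python3 -c "from h import *; st()"
```

```text
t 31.2 bed mm [-76.2  71. ] z 121.5 jaw ang rel 0.0054 x [ 0.003 -0.    -1.   ] F [-0.44  0.17  0.56] gap -0.0
```

Request:
apply_moves:
  moves:
    - {"travel":[0,-3,0],"rotation":[0,0,0],"claw":255}
    - {"travel":[0,-2,0],"rotation":[0,0,0],"claw":255}
    - {"travel":[0,-1,0],"rotation":[0,0,0],"claw":255}
    - {"travel":[0,-1,0],"rotation":[0,0,0],"claw":255}
    - {"travel":[0,-0.5,0],"rotation":[0,0,0],"claw":255}
    - {"travel":[0,-0.5,0],"rotation":[0,0,0],"claw":255}
    - {"travel":[0,-0.5,0],"rotation":[0,0,0],"claw":255}
    - {"travel":[0,-0.3,0],"rotation":[0,0,0],"claw":255}
    - {"travel":[0,0,0],"rotation":[0,0,0],"claw":255}

```text
clock: 32.33
position: [0.4313, 0.023, 0.1201]
tool_rot: [1.879, 1.571, 1.913]
force: [-0.4, 0.1, -0.8]
finger_gap: 0.0
```

```bash
python3 - <<'E'
from h import *
st(); t=avg("top",6); c=avg("scene",4); print(board(t,(95,-1),(-103,0)),board(c,(95,-1),(-103,0)))
E
```

```text
t 32.33 bed mm [-77.5  62.4] z 120.1 jaw ang rel 0.0054 x [-0.  0. -1.] F [-0.41  0.1  -0.81] gap 0.0
{'far': np.float64(-2.94), 'near': np.float64(6.28), 'yaw': -0.0465, 'res': np.float64(0.3)} {'far': np.float64(-1.66), 'near': np.float64(0.58), 'yaw': -0.0113, 'res': np.float64(0.07)}
```

Request:
apply_moves:
  moves:
    - {"travel":[0,-0.4,0],"rotation":[0,0,0],"claw":255}
    - {"travel":[0,-0.4,0],"rotation":[0,0,0],"claw":255}
    - {"travel":[0,0,0],"rotation":[0,0,0],"claw":255}

```text
clock: 33.2
position: [0.4311, 0.0222, 0.1201]
tool_rot: [2.807, 1.57, 2.841]
force: [-1.3, 1.1, 0.3]
finger_gap: -0.0003
```

```bash
python3 -c "
from h import *
st(); s=manip.read_state(); print(np.round(s['force'],2),np.round(s['moment'],3))"
```

```text
t 33.2 bed mm [-77.6  61.6] z 120.1 jaw ang rel 0.0054 x [-0.001  0.    -1.   ] F [-1.28  1.12  0.26] gap -0.0
[-1.28  1.12  0.26] [ 0.277  0.107 -0.032]
```

Request:
apply_moves:
  moves:
    - {"travel":[0,-0.3,0],"rotation":[0,0,0],"claw":255}
    - {"travel":[0,-0.3,0],"rotation":[0,0,0],"claw":255}
    - {"travel":[0,0,0],"rotation":[0,0,0],"claw":255}

```text
clock: 33.58
position: [0.4311, 0.0216, 0.1201]
tool_rot: [2.936, 1.57, 2.971]
force: [-1.3, 2.4, 1.3]
finger_gap: 0.0
```

```bash
python3 -c "
from h import *
st()"
```

```text
t 33.58 bed mm [-77.7  61. ] z 120.1 jaw ang rel 0.0055 x [-0.001  0.    -1.   ] F [-1.27  2.4   1.26] gap 0.0
```

Request:
apply_moves:
  moves:
    - {"travel":[0,10,0],"rotation":[0,0,0],"claw":255}
    - {"travel":[-40,30,0],"rotation":[0,0,0],"claw":255}
    - {"travel":[-50,40,0],"rotation":[0,0,0],"claw":255}
    - {"travel":[-50,20,0],"rotation":[0,0,0],"claw":255}
    - {"travel":[-40,0,0],"rotation":[0,0,0],"claw":255}
    - {"travel":[0,0,0],"rotation":[0,0,0],"claw":255}

```text
clock: 34.33
position: [0.4306, 0.1215, 0.3033]
tool_rot: [0.068, 1.56, 0.103]
force: [0.4, -0.2, -0.9]
finger_gap: 0.0001
```

```bash
python3 - <<'E'
from h import *
st(); c=avg("scene",6); t=avg("top",8); print(board(c,(95,-1),(-103,-1)),board(t,(95,-1),(-103,0))); scribe(t,near=(-170,-112)); 
# board side edges in top, as a check against bed-line: left/right edges at z=.066
for y in (48,-48):
    P=[proj(t,bed2w(B,x/1e3,(y)/1e3,.066)) for x in (80,-90)]; a0,a1,r=linefit(t,*P,"edge",w=2.5); print(y,[np.round(w2bed(B,ray(t,*q,.066))*1e3,2) for q in (a0,a1)],round(r,2))
E
```

```text
t 34.33 bed mm [-75.3 160.9] z 303.3 jaw ang rel 0.0069 x [ 0.01   0.001 -1.   ] F [ 0.41 -0.16 -0.93] gap 0.0
{'far': np.float64(-1.17), 'near': np.float64(-1.33), 'yaw': 0.0008, 'res': np.float64(0.06)} {'far': np.float64(-0.49), 'near': np.float64(-0.08), 'yaw': -0.0021, 'res': np.float64(0.05)}
scribe near [array([-170.  ,    0.51]), array([-112.  ,    0.67])] 0.03
scribe far [array([100.  ,   0.65]), array([115.  ,  -0.43])] 0.05
48 [array([80.  , 48.76]), array([-90.,  47.])] 0.2
-48 [array([ 80.  , -48.39]), array([-90.  , -50.71])] 0.33
```

Request:
apply_moves:
  moves:
    - {"travel":[0,-10,55],"rotation":[0,0,0],"claw":255}
    - {"travel":[0,-10,55],"rotation":[0,0,0],"claw":255}
    - {"travel":[0,-10,55],"rotation":[0,0,0],"claw":255}
    - {"travel":[0,-10,55],"rotation":[0,0,0],"claw":255}
    - {"travel":[0,0,55],"rotation":[0,0,0],"claw":255}
    - {"travel":[0,-40,5],"rotation":[0,0,0],"claw":255}
    - {"travel":[0,-40,0],"rotation":[0,0,0],"claw":255}
    - {"travel":[0,-40,0],"rotation":[0,0,0],"claw":255}
    - {"travel":[0,0,0],"rotation":[0,0,0],"claw":255}

```text
clock: 36.15
position: [0.7134, -0.0332, 0.2985]
tool_rot: [-2.032, 1.57, -2.002]
force: [-0.4, 1.6, -0.2]
finger_gap: -0.0
```

```bash
python3 - <<'E'
from h import *
st(); c=cam("scene"); c["image"]=np.clip(c["image"]*1.5,0,255).astype(np.uint8); save(c,"s6.png",(180,110,330,260),4)
for th in (0,):
    print([np.round(proj(c,bed2w(B,.15,.0004,z)),1) for z in (.085,.215)])
E
```

```text
t 36.15 bed mm [202.9  -1.8] z 298.5 jaw ang rel 0.0014 x [-0.    -0.001 -1.   ] F [-0.41  1.58 -0.19] gap -0.0
[array([227.6, 232. ]), array([226.7, 199.5])]
```

View pics/s6.png

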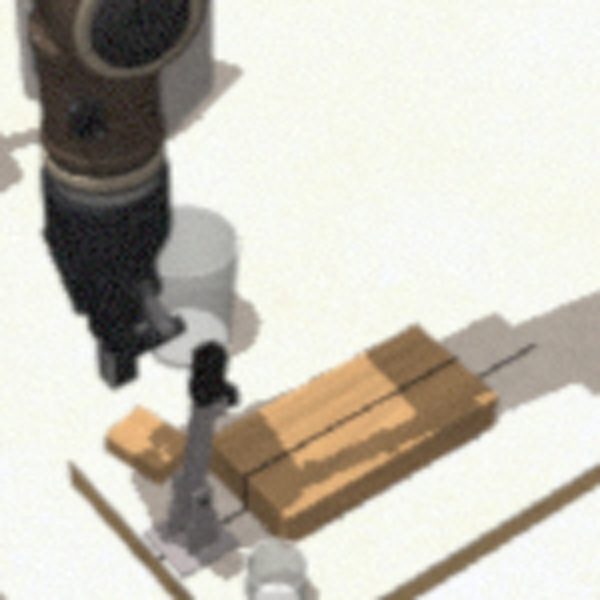

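Request:
apply_moves:
  moves:
    - {"travel":[15,2,-14],"rotation":[0,0,0],"claw":255}
    - {"travel":[14,0,-12],"rotation":[0,0,0],"claw":255}
    - {"travel":[0,0,-4],"rotation":[0,0,0],"claw":255}
    - {"travel":[0,0,-3],"rotation":[0,0,0],"claw":255}
    - {"travel":[0,0,-3],"rotation":[0,0,0],"claw":255}
    - {"travel":[0,0,-3],"rotation":[0,0,0],"claw":255}
    - {"travel":[0,0,-3],"rotation":[0,0,0],"claw":255}

```text
clock: 37.08
position: [0.6713, -0.0293, 0.2703]
tool_rot: [-0.169, 1.57, -0.135]
force: [0.5, 0.6, 0.2]
finger_gap: -0.0002
```

```bash
python3 -c "
from h import *
st()"
```

```text
t 37.08 bed mm [160.9   3.3] z 270.3 jaw ang rel 0.0055 x [ 0.001 -0.    -1.   ] F [0.54 0.57 0.23] gap -0.0
```

Request:
apply_moves:
  moves:
    - {"travel":[0,-2,-4],"rotation":[0,0,0],"claw":255}
    - {"travel":[0.5,-1,-8],"rotation":[0,0,0],"claw":255}
    - {"travel":[1.8,0,-11],"rotation":[0,0,0],"claw":255}
    - {"travel":[2.9,0,-11],"rotation":[0,0,0],"claw":255}
    - {"travel":[4,0,-10.5],"rotation":[0,0,0],"claw":255}
    - {"travel":[5,0,-10],"rotation":[0,0,0],"claw":255}
    - {"travel":[6,0,-9.5],"rotation":[0,0,0],"claw":255}

```text
clock: 37.95
position: [0.6066, -0.0345, 0.2497]
tool_rot: [-2.395, 1.571, -2.361]
force: [1.3, 0.9, 1.3]
finger_gap: 0.0002
```

```bash
python3 -c "
from h import *
st()"
```

```text
t 37.95 bed mm [96.1 -0.1] z 249.7 jaw ang rel 0.0056 x [-0. -0. -1.] F [1.33 0.89 1.34] gap 0.0
```

Request:
apply_moves:
  moves:
    - {"travel":[6.5,0,-8.5],"rotation":[0,0,0],"claw":255}
    - {"travel":[7.8,0,-8.2],"rotation":[0,0,0],"claw":255}
    - {"travel":[8.6,0,-7.3],"rotation":[0,0,0],"claw":255}
    - {"travel":[9.2,0,-6.5],"rotation":[0,0,0],"claw":255}
    - {"travel":[9.9,0,-5.5],"rotation":[0,0,0],"claw":255}
    - {"travel":[10.3,0,-4.5],"rotation":[0,0,0],"claw":255}
    - {"travel":[7,0,-2.2],"rotation":[0,0,0],"claw":255}
    - {"travel":[3.6,0,-1.1],"rotation":[0,0,0],"claw":255}

```text
clock: 38.95
position: [0.5631, -0.036, 0.1861]
tool_rot: [3.128, 1.569, -3.121]
force: [-0.9, -0.1, 2.3]
finger_gap: 0.0
```

```bash
python3 -c "
from h import *
st()"
```

```text
t 38.95 bed mm [52.6 -0.3] z 186.1 jaw ang rel 0.0055 x [-0.001 -0.    -1.   ] F [-0.91 -0.14  2.32] gap 0.0
```

Request:
apply_moves:
  moves:
    - {"travel":[2.5,0,-0.6],"rotation":[0,0,0],"claw":255}
    - {"travel":[2.5,0,-0.6],"rotation":[0,0,0],"claw":255}
    - {"travel":[2.5,0,-0.6],"rotation":[0,0,0],"claw":255}
    - {"travel":[2,0,-0.4],"rotation":[0,0,0],"claw":255}
    - {"travel":[2,0,-0.3],"rotation":[0,0,0],"claw":255}
    - {"travel":[2,0,-0.3],"rotation":[0,0,0],"claw":255}
    - {"travel":[1.5,0,-0.2],"rotation":[0,0,0],"claw":255}
    - {"travel":[1.5,0,0],"rotation":[0,0,0],"claw":255}
    - {"travel":[0,0,0],"rotation":[0,0,0],"claw":255}

```text
clock: 40.08
position: [0.5605, -0.0361, 0.1703]
tool_rot: [2.981, 1.57, 3.016]
force: [-1.6, 0.0, 2.5]
finger_gap: -0.0002
```

```bash
python3 -c "
from h import *
st()"
```

```text
t 40.08 bed mm [50.  -0.3] z 170.3 jaw ang rel 0.0055 x [-0.  0. -1.] F [-1.56  0.04  2.48] gap -0.0
```

Request:
apply_moves:
  moves:
    - {"travel":[1,0,0],"rotation":[0,0,0],"claw":255}
    - {"travel":[1,0,0],"rotation":[0,0,0],"claw":255}
    - {"travel":[1,0,0],"rotation":[0,0,0],"claw":255}
    - {"travel":[1,0,0],"rotation":[0,0,0],"claw":255}
    - {"travel":[0,0,0],"rotation":[0,0,0],"claw":255}

```text
clock: 40.7
position: [0.5602, -0.0361, 0.1665]
tool_rot: [3.082, 1.57, 3.117]
force: [-3.2, 0.2, 5.5]
finger_gap: 0.0003
```

```bash
python3 -c "
from h import *
st()"
```

```text
t 40.7 bed mm [49.7 -0.3] z 166.5 jaw ang rel 0.0055 x [-0.001  0.    -1.   ] F [-3.18  0.2   5.5 ] gap 0.0
```

Request:
apply_moves:
  moves:
    - {"travel":[-2,0,0],"rotation":[0,0,0],"claw":255}
    - {"travel":[-4,0,0],"rotation":[0,0,0],"claw":255}
    - {"travel":[-15,0,0],"rotation":[0,0,0],"claw":255}
    - {"travel":[-40,0,0],"rotation":[0,0,0],"claw":255}
    - {"travel":[-50,40,-20],"rotation":[0,0,0],"claw":255}
    - {"travel":[-30,50,-40],"rotation":[0,0,0],"claw":255}
    - {"travel":[0,50,-40],"rotation":[0,0,0],"claw":255}
    - {"travel":[0,30,-30],"rotation":[0,0,0],"claw":255}
    - {"travel":[0,0,0],"rotation":[0,0,0],"claw":255}

```text
clock: 41.82
position: [0.4304, 0.1215, 0.3014]
tool_rot: [0.436, 1.569, 0.474]
force: [0.7, 0.6, 0.2]
finger_gap: 0.0004
```

```bash
python3 - <<'E'
from h import *
st(); c=avg("scene",6); t=avg("top",8); print(board(c,(10,-1),(-103,-1)),board(t,(10,0),(-103,0))); scribe(t,near=(-170,-112)); scribe(c,near=(-170,-125),far=(106,122))
a=cv2.resize(np.clip(t["image"][140:260,215:275,::-1],0,255),None,fx=5,fy=5,interpolation=cv2.INTER_CUBIC); cc=cv2.resize(c["image"][175:275,205:310,::-1],None,fx=4.5,fy=4.5,interpolation=cv2.INTER_CUBIC)
cv=np.zeros((600,a.shape[1]+cc.shape[1],3),np.uint8); cv[:a.shape[0],:a.shape[1]]=a; cv[:cc.shape[0],a.shape[1]:]=cc; cv2.imwrite("pics/end.png",cv)
for y in (48,-48):
    P=[proj(t,bed2w(B,x/1e3,(y)/1e3,.066)) for x in (80,-90)]; a0,a1,r=linefit(t,*P,"edge",w=2.5); print(y,[np.round(w2bed(B,ray(t,*q,.066))*1e3,2) for q in (a0,a1)],round(r,2))
E
```

```text
t 41.83 bed mm [-75.5 160.9] z 301.4 jaw ang rel 0.0093 x [ 0.001  0.001 -1.   ] F [0.68 0.56 0.22] gap 0.0
{'far': np.float64(-1.25), 'near': np.float64(-1.15), 'yaw': -0.0009, 'res': np.float64(0.06)} {'far': np.float64(-0.35), 'near': np.float64(-0.04), 'yaw': -0.0028, 'res': np.float64(0.04)}
scribe near [array([-170.  ,    0.53]), array([-112.  ,    0.66])] 0.03
scribe far [array([99.99, -5.54]), array([114.99,  -5.11])] 0.02
scribe near [array([-170.14,   -0.39]), array([-125.08,   -0.24])] 0.06
scribe far [array([105.64,  -1.6 ]), array([121.66,  -1.57])] 0.03
48 [array([80.  , 48.85]), array([-90.  ,  46.94])] 0.2
-48 [array([ 80.  , -48.33]), array([-90.  , -50.74])] 0.33
```

View pics/end.png

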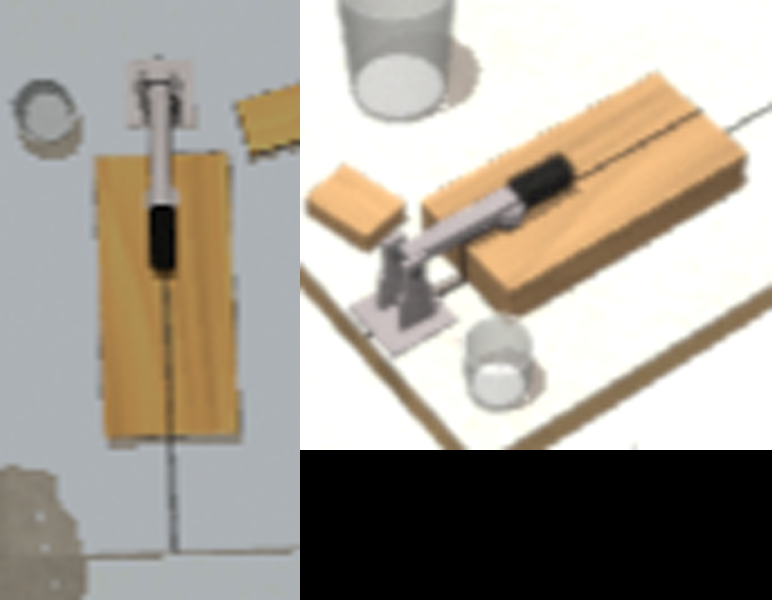

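The last picture shows the clamp arm level on the board, with its grip at about (162,238) in the top half. The board hasn't moved: its line runs on into the scribed line at (172,440). I'm handing in.

```bash
python3 -c "
from h import *
print(manip.hand_in())"
```

```text
the job is handed in; nothing more can be done
None
```

The board is centred and the clamp is down on it, and I've handed the job in; no verdict came back. By my estimates both ends of the board's middle line are about 1 mm or less off the scribed line, against the 2 mm allowed.

**What I did:**
- **Tapping:** I tapped the left side at the far end, the right side at the near end, then made small corrections at the far left, near right and near left. The highest force I read while on the board was about 3.5 N.
- **Locating the bed:** I touched the bed's long edges with the fingers. This put the bed's centre line 0.4 mm off my camera-based estimate, with no extra turn.
- **Clamp:** I pushed it down from behind along its arc. The last downward push read 5.5 N (about 6.4 N with the sideways part), of which hinge friction is roughly 2.3 N. I then lifted the fingers straight off.

**Last checks (estimates, + is left):**

| Method | Near end | Far end |
|---|---|---|
| Top camera | -0.6 mm | -1.0 mm |
| Scene camera | -0.9 mm | about +0.5 mm |
| Finger touch (before clamping) | -0.6 mm | -0.3 mm |

- **Disagreement:** the methods differ by up to about 1.5 mm at the far end. After clamping, the clamp arm hid the far part of the board's line, so both camera far-end values there are extrapolated.
- **Board:** the board's line shifted by no more than about 0.2 mm in either camera when the clamp came down.
- **Foot pressure:** the foot's force after release was not measured. I infer it bears on the board from the push force and the level arm.
- **Other objects:** the cups and offcut look unmoved in the last picture. I did not measure any of the objects, and the cap, brush and cans were not in it.

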